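# Pin the disc clamp on the drying stand

## Task

Swing the red clamp arm of the sloped drying stand down until it stops and its hole lines up between the two ears of the blue bracket, then take the orange-headed pin from its wooden holder and thread it fully home through both ears and the arm. Last, swing the yellow keeper over the pin's flange until it stops, let go, and leave everything else on the table where it is.

Things in the scene. Friction and masses are not known exactly. Their poses are not given: they have to be found in the camera images.
- deck: white face, 200 x 220 mm, of the fixed drying stand, sloped 25 degrees; a yellow mini disc, 100 mm across, 14 mm thick, is fixed on its middle. Origin: centre of the white surface. x points up the slope (towards the robot), y along the slope to the robot's right, z square out of the face (25 degrees from vertical, leaning away from the robot). The clamp arm's pivot: x 0, y 65 mm, axis z
- seat (a point): centre of the hole's mouth on the upper ear of the blue bracket, where the pin's flange rests when home: x 0, y -75, z 43 mm on the deck; axes as the deck. Holes of 13 mm run along z through both ears: upper ear z 31 to 43 mm (deck), lower 0 to 17, the gap for the arm open to +x and +y. The upper ear is 36 mm wide in y and spans x -62 to 18 mm (deck)
- clamp (a joint): angle of the red clamp arm about its pivot (axis along the deck's z), rad. 0: against its stop, its 13 mm hole, 140 mm from the pivot, on the ears' axis. Positive: swung up the slope (to 0.85). It stays where it is left; about 3 N at its knob moves it
- clamp_knob (a point): centre of the top of the black round knob standing on the clamp arm: 16 mm across, 34 mm tall, axis along the deck's z, 78 mm from the pivot; its top is 64 mm out of the deck's face. The bar under it is 22 mm wide, 18 to 30 mm out of the face. With the arm shut the knob is at x 0, y -13 mm on the deck
- clamp_hole (a point): centre of the hole on the upper side of the arm's end, 30 mm out of the deck's face
- keeper (a joint): angle of the yellow keeper about its pivot (along the deck's z, at x -48, y -75 mm on the deck), rad. 0: shut on its stop, tip over the edge of the pin's flange. Positive: open (to 1.6), tip swung to the deck's -y, knob to +y. It stays where left; 1 N at its knob moves it. Plate 14 mm wide, 50 to 55 mm out of the face, 35 mm from pivot to tip; it shuts only over a flange that is home
- keeper_knob (a point): centre of the top of the black round knob standing on the keeper's tail: 14 mm across, 34 mm tall, axis along the deck's z, 36 mm from the keeper's pivot on the side away from the tip; its top is 89 mm out of the deck's face. Shut, it is at x -84, y -75 mm on the deck
- pin: pin of about 70 g: steel shank 10 mm thick, 38 mm long, its last 6 mm tapered to 4 mm; steel flange 34 mm across, 4 mm thick; round orange head 18 mm across, 40 mm tall. Origin: centre of the flange's underside; z points from shank to head, the head at z 4 to 44 mm. It starts upright in its holder, flange resting on it
- pin_tip (a point): the tip of the pin's shank, 38 mm below the flange's underside
- holder: the fixed wooden block, 60 x 60 x 46 mm, with a hole in its top for the pin; origin at the centre of its underside, left or right of the stand
- jar: a blue jar, 60 mm across, 75 mm tall, on the other side of the stand; origin at its foot; leave alone
- dye_a: a red dye bottle, 48 mm across, 120 mm tall; origin at its foot; leave alone
- dye_b: a green dye bottle, 48 mm across, 120 mm tall; origin at its foot; leave alone
- mini: a loose orange mini disc, 100 mm across, 14 mm thick, lying beyond the stand; leave alone
- cup: a clear plastic cup, 76 mm across, 90 mm tall; origin at its foot; leave alone
- driver: a screwdriver lying on the table; leave alone
Mind the look-alikes: they are no part of the job. Of the things like the pin, leave any that is black; of the rest the smaller one is meant.

How it is judged:
By the outcome, as a careful person would: the job done as asked, in the order asked, and still so for the second after the job is handed in, with the robot touching nothing.
It also fails if it takes over 69 s, if anything falls off the work surface, if the arm or the gripper's body presses on something with over 40 N, if the wrist force passes 120 N, or if a joint passes its speed limit or range.

## Robot

A 6-joint arm with a two-finger parallel gripper is mounted at the origin on the work surface. World frame = base frame: x ahead of the robot, y to its left, z up, the work surface at z = 0. Lengths are in mm, angles in rad, forces in N, time in s.
With the tool pointing down it reaches from about 200 to 875 mm from the base axis. Payload 3.4 kg.
Tool frame: the origin (TCP) lies on the front face of the gripper's body, between the roots of the fingers; the fingertips stand 97 mm ahead of it and the grasp point (between the pads) lies 78 mm ahead of it; z points along the fingers, y is the direction in which the jaws open and shut (so a half turn about z gives the same grasp; the last joint's range is limited). The gripper opens to 94 mm and grips with 3 to 60 N. Pads are 16 mm wide; open, the fingers measure 119 mm over their backs; the gripper's body (75 mm by 177 mm) begins 78 mm behind the grasp point.
Start: joints at [-1.249, 0.276, 1.505, -0, 1.361, -0.121], TCP at [246.372, -519.573, 302.693] pointing down, gripper open.
Joint ranges: [-2.89, 2.89], [-0.75, 2.08], [0.22, 2.7], [-1.18, 4.32], [0.11, 2.71], [-2.7, 2.7]. Speed limits (rad/s): [2.57, 2.57, 3.14, 3.14, 3.14, 3.14].

## Interface

Orientations are given as a rotation vector (axis times angle).
In Python, from workcell import robot gives the robot as it stands. Calls block until the motion is done:
- robot.goto(position, orientation): joint-space move of the TCP to a pose.
- robot.movel(position, frame=None, speed=150): straight line of the TCP; frame=None keeps the orientation; speed is the mean speed in mm/s.
- robot.goto_joints(angles): joint-space move.
- robot.grip(opening, force=None): opening from 0.0 (shut) to 1.0 (fully open); force is the grip in N (None keeps the last); returns when the fingers have stopped.
- robot.sleep(seconds).
- robot.solve_ik(position, orientation): joint angles nearest the present ones, or None.
- robot.snapshot(name): name is "side" or "top" or "wrist"; returns the picture (400x640x3 uint8, blue, green, red); there is no depth.
- robot.camera_info(name): a dict with "intrinsics" (3x3 intrinsics, pixels), "world_to_cam" (4x4, takes a point from world to camera coordinates). Camera axes: x right, y up, looking along -z (the intrinsics and any distortion apply to the point x, -y, -z); pixel columns grow to the right and rows downward; lengths in mm; the calibration is good to about 2 mm. A picture is of the moment at which its call begins: read the wrist's pose just before it. camera_info takes no time and is no camera call; for the wrist camera it gives the pose at the moment of the call.
A pose or a line that the arm cannot do raises robot.PlanningError and nothing moves.
- robot.job_done(): hands the job in, once; it reports no verdict.
Trained networks look in the newest picture that a camera, given by its name, has taken for a name from the list of things; names that differ only in an ending like _2 or _b are one class to them, and where a whole thing is asked for, a point or a joint stands for the part that bears it (a point fixed in the world has none). Each returns a list of dicts, best first, with "confidence" (0 to 1); they miss things now and then, are a little off and sometimes report something else, mostly with a low value. They report only what shows in the picture. A call takes as long as a camera call. They do not tell look-alikes from the thing itself.
- robot.search_frame(thing, camera): "box" ([left, top, right, bottom] in pixels, round what is visible of it).
- robot.cut_out(thing, camera): "mask" (400x640 bool, what is visible of it) and "box" ([left, top, right, bottom] in pixels, round what is visible of it).
- robot.tip_of(thing, camera): "xy" ([column, row] in pixels: a listed point, or the origin of a listed thing).
Readings, each from a call of its own:
- robot.read_clock(): time.
- robot.read_q(): joint angles.
- robot.read_qd(): joint speeds.
- robot.read_effort(): joint torques, N m.
- robot.read_tool_pos(): TCP position.
- robot.read_ee_rot(): TCP orientation.
- robot.read_wrist_force(): force on the tool from outside, world axes, zero at the start.
- robot.read_wrist_torque(): the same for the moment, N m.
- robot.read_opening(): opening from 0.0 (shut) to 1.0 (fully open).
Only numpy, scipy, OpenCV 4.12 (cv2) and the standard library are available. Lean on these libraries where they do the work, as an engineer would, in place of code of your own. Each camera call takes 0.05 s, during which the arm holds its last target. There are 200 camera calls.

## Working session

There is one attempt and no reset: what is moved stays moved. The work goes in short steps, each a Python script; the robot and the scene stay as the last script left them, time stands still between calls to the robot, and variables do not carry over. Pictures are saved under pics/ and viewed, about 8 in all and at most 12, crops included, and the job is handed in when it is done.

```bash
mkdir -p pics; ls; python3 - <<'E'
from workcell import robot
import cv2,numpy as np
a=robot.snapshot("top");b=robot.snapshot("side")
cv2.imwrite("pics/top.png",a);cv2.imwrite("pics/side.png",b)
for c in("top","side"):
    i=robot.camera_info(c);print(c,np.round(i["intrinsics"],1).tolist(),np.round(i["world_to_cam"],3).tolist(),[k for k in i])
for c in("top","side"):
  for t in("deck","seat","clamp_knob","clamp_hole","keeper_knob","pin","holder"):
    try:print(c,t,[(np.round(d["xy"],1).tolist(),round(d["confidence"],2)) for d in robot.tip_of(t,c)])
    except Exception as e:print(c,t,e)
print(robot.read_clock())
E
```

```text
pics
top [[399.2, 0.0, 317.5], [0.0, 399.2, 199.7], [0.0, 0.0, 1.0]] [[-0.013, -1.0, 0.001, -10.095], [0.979, -0.013, 0.202, -613.097], [-0.202, 0.004, 0.979, -1185.481], [0.0, 0.0, 0.0, 1.0]] ['intrinsics', 'world_to_cam']
side [[454.1, 0.0, 313.9], [0.0, 454.1, 199.3], [0.0, 0.0, 1.0]] [[-0.909, -0.416, 0.014, 545.533], [0.311, -0.657, 0.686, -273.632], [-0.277, 0.628, 0.727, -1182.426], [0.0, 0.0, 0.0, 1.0]] ['intrinsics', 'world_to_cam']
top deck [([297.1, 224.1], 0.56), ([271.2, 239.8], 0.54)]
top seat [([270.8, 213.6], 0.73), ([292.2, 224.1], 0.35)]
top clamp_knob [([290.6, 221.1], 0.96)]
top clamp_hole [([273.3, 236.2], 0.91), ([229.9, 171.9], 0.43)]
top keeper_knob [([285.5, 193.1], 0.65)]
top pin [([228.0, 203.9], 0.68), ([186.7, 241.9], 0.51), ([216.7, 236.5], 0.46)]
top holder [([222.5, 235.7], 0.64)]
side deck [([328.3, 228.0], 0.57)]
side seat [([308.6, 238.4], 0.64), ([295.1, 214.2], 0.24)]
side clamp_knob [([333.9, 211.8], 0.68)]
side clamp_hole [([336.5, 238.0], 0.72)]
side keeper_knob [([294.5, 215.2], 0.5), ([260.8, 215.2], 0.49)]
side pin [([404.7, 143.7], 0.67), ([299.2, 313.6], 0.63), ([270.2, 289.5], 0.62), ([292.5, 353.2], 0.62)]
side holder [([294.4, 323.8], 0.7)]
0.8
```

```bash
python3 - <<'E'
import cv2
a=cv2.imread("pics/top.png");b=cv2.imread("pics/side.png")
cv2.imwrite("pics/topc.png",cv2.resize(a[130:290,150:370],None,fx=3.6,fy=3.6,interpolation=cv2.INTER_CUBIC))
cv2.imwrite("pics/sidec.png",cv2.resize(b[120:380,220:480],None,fx=2.3,fy=2.3,interpolation=cv2.INTER_CUBIC))
E
```

```text
(no output)
```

View pics/topc.png

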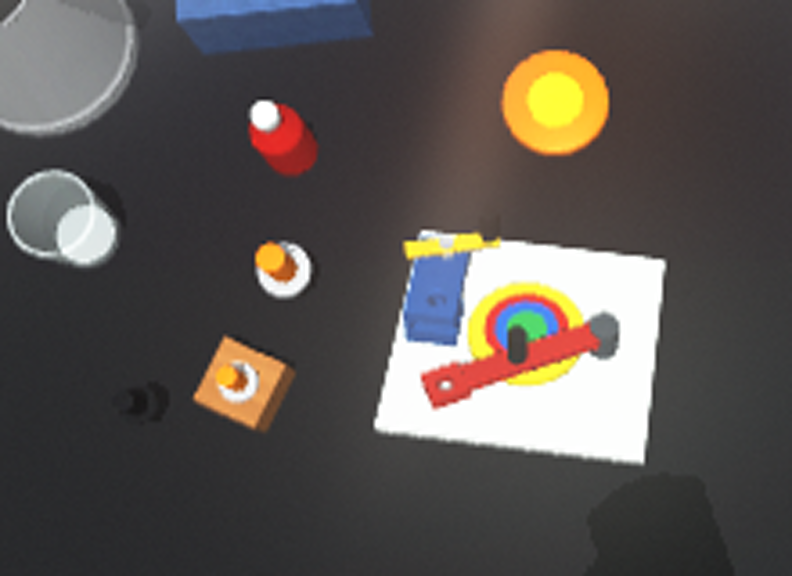

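View pics/sidec.png

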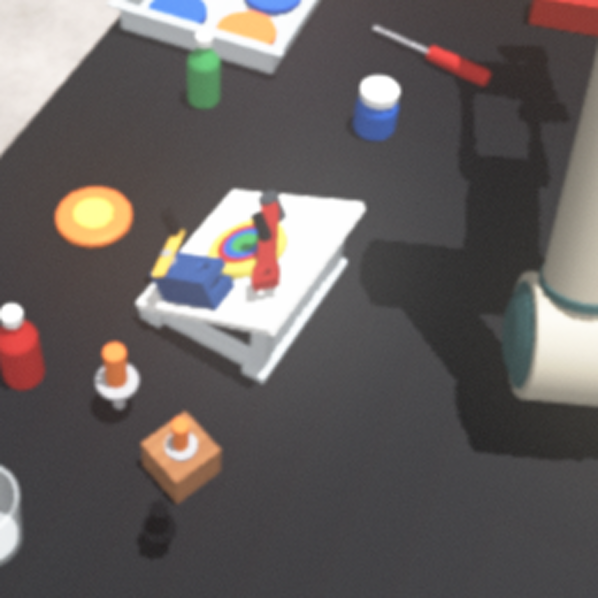

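Top view: three pin-like things. The orange-headed one in the wooden holder is at (216,236), a larger orange one stands on the table at (229,204), and a black one is at (188,241). The pin meant is the smaller orange one, in the holder. The enlarged crop shows its flange is smaller than the other's. The clamp is swung towards the robot and the keeper is open.

```bash
cat > h.py <<'E'
from workcell import robot
import cv2,numpy as np
from scipy.optimize import least_squares
from scipy.spatial.transform import Rotation as R
def cam(n):
    i=robot.camera_info(n);return np.array(i["intrinsics"]),np.array(i["world_to_cam"])
def proj(P,c):
    K,T=c;P=np.atleast_2d(P);p=P@T[:3,:3].T+T[:3,3];q=p*[1,-1,-1]
    q=q@K.T;return q[:,:2]/q[:,2:]
def tri(obs): # [(xy,cam)]
    return least_squares(lambda P:np.concatenate([(proj(P,c)[0]-x) for x,c in obs]),[450,0,50]).x
def plane(xy,c,z): # pixel to point at world height z
    return least_squares(lambda P:proj([P[0],P[1],z],c)[0]-xy,[450,0]).x
s,co=np.sin(np.radians(25)),np.cos(np.radians(25))
def Rd(yaw): return R.from_euler('z',yaw).as_matrix()@np.array([[-co,0,s],[0,-1,0],[s,0,co]])
def deck2w(p,d): return np.asarray(d[:3])+np.atleast_2d(p)@Rd(d[3]).T
E
cat > m1.py <<'E'
from h import *
C=np.array([[-100,-110,0],[-100,110,0],[100,110,0],[100,-110,0]])
top=np.array([[420,232],[665,260],[643,464],[375,430]])/3.6+[150,130]-.4
side=np.array([[138,302],[237,189],[365,207],[272,332]])/2.3+[220,120]-.3
ct,cs=cam("top"),cam("side")
for n,q,c in(("top",top,ct),("side",side,cs)):
    g=cv2.cvtColor(cv2.imread(f"pics/{n}.png"),cv2.COLOR_BGR2GRAY)
    r=cv2.cornerSubPix(g,q.astype(np.float32).reshape(-1,1,2),(4,4),(-1,-1),(3,30,.01)).reshape(-1,2)
    print(n,np.round(r-q,1).tolist());
    q[:]=np.where(np.abs(r-q).max(1,keepdims=True)<3,r,q)
f=lambda d:np.concatenate([(proj(deck2w(C,d),ct)-top).ravel(),(proj(deck2w(C,d),cs)-side).ravel()])
r=least_squares(f,[550,0,80,0],loss='soft_l1',x_scale=[10,10,10,.1]);d=r.x
print("deck",np.round(d,3),np.round(f(d),1))
for n,p in dict(seat=[0,-75,43],kk=[-48,-39,89],).items():
    w=deck2w(p,d)[0];print(n,w.round(1),proj(w,ct).round(1),proj(w,cs).round(1))
k=tri([((290.6,221.1),ct),((333.9,211.8),cs)]);print("clampknob",k.round(1),"local",((k-d[:3])@Rd(d[3])).round(1))
for t,sd in(((215.5,237),(298.6,313)),): pass
for n,a,b in(("pinflange",(216.7,236.5),(299.2,313.6)),("holder",(222.5,235.7),(294.4,323.8))):
    print(n,tri([(a,ct),(b,cs)]).round(1))
print("pin at z46",plane((216.7,236.5),ct,46).round(1),plane((299.2,313.6),cs,46).round(1))
# head top pixel
print("head top z90",plane((150+228/3.6,130+377/3.6),ct,88).round(1),plane((220+180/2.3,120+428/2.3),cs,88).round(1))
np.save("deck.npy",d)
T=np.eye(4);T[:3,:3]=R.from_rotvec(robot.read_ee_rot()).as_matrix();T[:3,3]=robot.read_tool_pos()
print(robot.read_ee_rot());K,W=cam("wrist");print(K.round(1).tolist(),(np.linalg.inv(T)@np.linalg.inv(W)).round(2).tolist())
E
python3 m1.py
```

```text
top [[-0.0, 0.0], [0.1, 0.1], [0.1, -0.2], [-0.5, -0.6]]
side [[-1.7, 0.1], [-1.9, -0.4], [0.3, -1.2], [0.0, -0.0]]
deck [ 5.34063e+02  4.92620e+01  8.24930e+01 -1.39000e-01] [-0.2 -0.3  0.1  0.3  0.1 -0.6 -0.3 -0.3  0.9  0.6  0.6  0.9 -0.1 -0.5
 -0.2 -0.5]
seat [562.5 121.  121.5] [[270.6 213. ]] [[308.3 236. ]]
kk [619.8  76.6 142.9] [[285.2 192.3]] [[295.8 211.8]]
clampknob [524.5  57.8 171.4] local [47.3 -7.1 76. ]
pinflange [504.  295.8  50. ]
holder [517.  294.  -15.3]
pin at z46 [503.7 296.6] [505.5 293.9]
head top z90 [504.3 296.4] [505.5 298.1]
[3.06475927e+00 6.89757256e-01 7.06572078e-05]
[[285.5, 0.0, 319.0], [0.0, 285.5, 200.9], [0.0, 0.0, 1.0]] [[-0.0, 0.96, 0.28, 83.09], [1.0, 0.0, 0.0, 0.18], [0.0, 0.28, -0.96, -81.48], [0.0, 0.0, 0.0, 1.0]]
```

```bash
cat >> h.py <<'E'
def tool_rot(d,yaw): # tool z=-z_d; tool y = x_d rotated by yaw about z_d
    M=Rd(d[3]);c,sn=np.cos(yaw),np.sin(yaw)
    y=M@[c,sn,0];z=-M[:,2];return R.from_matrix(np.c_[np.cross(y,z),y,z]).as_rotvec()
def tcp(d,p,graspoff=78): # TCP so grasp point is at deck point p
    return deck2w(np.asarray(p,float)+[0,0,graspoff],d)[0]
def see(name,pic=None,crop=None,f=1):
    c=cam(name);im=robot.snapshot(name)
    if pic: 
        j=im if crop is None else im[crop[1]:crop[3],crop[0]:crop[2]]
        cv2.imwrite("pics/"+pic,cv2.resize(j,None,fx=f,fy=f,interpolation=cv2.INTER_CUBIC))
    return im,c
E
python3 - <<'E'
from h import *
d=np.load("deck.npy")
for y in np.radians([0,180,90,-90]):
    for p in([0,0,122],[0,-75,70],[0,-75,150],[-48,-39,75],[-84,-75,75],[40,-7,52]):
        q=robot.solve_ik(tcp(d,p),tool_rot(d,y)); print(round(y,2),p,None if q is None else np.round(q,2))
ct=cam("top")
r=least_squares(lambda a:proj(deck2w([a[0],a[1],64],d),ct)[0]-(290.6,221.1),[40,-7]).x
print(r,np.hypot(r[0],r[1]-65),np.arctan2(r[0],65-r[1]))
E
```

```text
0.0 [0, 0, 122] None
0.0 [0, -75, 70] None
0.0 [0, -75, 150] None
0.0 [-48, -39, 75] None
0.0 [-84, -75, 75] None
0.0 [40, -7, 52] None
3.14 [0, 0, 122] [-0.07  0.56  1.2   0.03  1.81  0.07]
3.14 [0, -75, 70] [0.04 0.58 1.28 0.08 1.71 0.17]
3.14 [0, -75, 150] [0.03 0.59 1.08 0.08 1.9  0.18]
3.14 [-48, -39, 75] [-0.02  0.65  1.2   0.05  1.73  0.12]
3.14 [-84, -75, 75] [0.02 0.72 1.1  0.07 1.76 0.16]
3.14 [40, -7, 52] [-0.05  0.5   1.44  0.04  1.64  0.08]
1.57 [0, 0, 122] [-0.07  0.56  1.2   0.03  1.81  1.64]
1.57 [0, -75, 70] [0.04 0.58 1.28 0.08 1.71 1.74]
1.57 [0, -75, 150] [0.03 0.59 1.08 0.08 1.9  1.75]
1.57 [-48, -39, 75] [-0.02  0.65  1.2   0.05  1.73  1.69]
1.57 [-84, -75, 75] [0.02 0.72 1.1  0.07 1.76 1.73]
1.57 [40, -7, 52] [-0.05  0.5   1.44  0.04  1.64  1.66]
-1.57 [0, 0, 122] [-0.07  0.56  1.2   0.03  1.81 -1.5 ]
-1.57 [0, -75, 70] [ 0.04  0.58  1.28  0.08  1.71 -1.4 ]
-1.57 [0, -75, 150] [ 0.03  0.59  1.08  0.08  1.9  -1.39]
-1.57 [-48, -39, 75] [-0.02  0.65  1.2   0.05  1.73 -1.45]
-1.57 [-84, -75, 75] [ 0.02  0.72  1.1   0.07  1.76 -1.41]
-1.57 [40, -7, 52] [-0.05  0.5   1.44  0.04  1.64 -1.49]
[ 33.15796178 -10.33728497] 82.31134147894377 0.41461314320325904
```

```bash
python3 - <<'E'
from h import *
d=np.load("deck.npy")
robot.goto(tcp(d,[20,-20,135]),tool_rot(d,np.pi))
im,c=see("wrist","w1.png");cv2.imwrite("pics/w1raw.png",im);np.save("w1cam.npy",np.array([c[0],c[1][:3,:3]],dtype=float) if 0 else c[1])
for t in("seat","clamp_knob","clamp_hole","keeper_knob"):
    print(t,[(np.round(x["xy"],1).tolist(),round(x["confidence"],2)) for x in robot.tip_of(t,"wrist")])
for n,p in dict(seat=[0,-75,43],c0=[-100,-110,0],c1=[-100,110,0],c2=[100,110,0],c3=[100,-110,0],kk=[-48,-39,89],pivot=[0,65,30]).items(): print(n,proj(deck2w(p,d),c).round(1))
print(robot.read_clock())
E
```

```text
seat [([349.9, 148.5], 0.59)]
clamp_knob [([304.0, 235.4], 0.67), ([348.6, 149.2], 0.62)]
clamp_hole [([274.6, 171.4], 0.78)]
keeper_knob [([431.7, 204.3], 0.71)]
seat [[340.8 149.1]]
c0 [[439.9 108.2]]
c1 [[418.5 300.9]]
c2 [[251.8 301.3]]
c3 [[236.5 108.7]]
kk [[408.  203.7]]
pivot [[337.3 281.9]]
3.4333
```

View pics/w1.png

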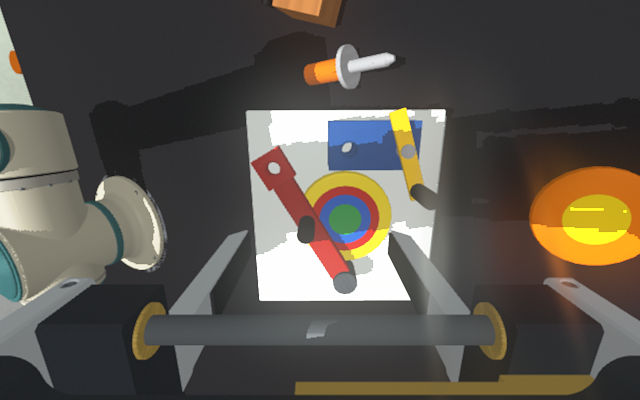

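```bash
cat > m2.py <<'E'
from h import *
exec(open("m1.py").read().split("f=lambda")[0])
d0=np.load("deck.npy");cw=(cam("wrist")[0],np.load("w1cam.npy"))
g=cv2.cvtColor(cv2.imread("pics/w1raw.png"),cv2.COLOR_BGR2GRAY)
wq=np.array([[446,110],[246,111],[259,300]],np.float32).reshape(-1,1,2)
wq=cv2.cornerSubPix(g,wq,(4,4),(-1,-1),(3,30,.01)).reshape(-1,2);wq=np.r_[wq,[[348,148]]];print(wq)
WP=np.array([[-100,-110,0],[100,-110,0],[100,110,0],[0,-75,43]])
def f(d,w=1): return np.concatenate([(proj(deck2w(C,d),ct)-top).ravel(),(proj(deck2w(C,d),cs)-side).ravel(),w*(proj(deck2w(WP,d),cw)-wq).ravel()])
for w in(1e-3,1,1e3):
    r=least_squares(f,d0,x_scale=[10,10,10,.1],args=(w,));print(w,r.x.round(3));e=f(r.x).reshape(-1,2);print(e.round(1).tolist())
print(robot.read_tool_pos(),tcp(d0,[20,-20,135]),R.from_rotvec(robot.read_ee_rot()).as_matrix().T@R.from_rotvec(tool_rot(d0,np.pi)).as_matrix())
# wrist camera offset now
T=np.eye(4);T[:3,:3]=R.from_rotvec(robot.read_ee_rot()).as_matrix();T[:3,3]=robot.read_tool_pos()
print((np.linalg.inv(T)@np.linalg.inv(cam("wrist")[1])).round(3).tolist(), np.abs(cam("wrist")[1]-cw[1]).max())
E
python3 m2.py
```

```text
top [[-0.0, 0.0], [0.1, 0.1], [0.1, -0.2], [-0.5, -0.6]]
side [[-1.7, 0.1], [-1.9, -0.4], [0.3, -1.2], [0.0, -0.0]]
[[445.09375    109.20152283]
 [245.6864624  110.41595459]
 [258.81097412 299.8661499 ]
 [348.         148.        ]]
0.001 [ 5.34123e+02  4.93140e+01  8.26560e+01 -1.39000e-01]
[[-0.2, -0.3], [0.0, 0.3], [0.1, -0.6], [-0.4, -0.4], [0.9, 0.5], [0.6, 0.8], [-0.1, -0.6], [-0.3, -0.5], [-5.1, -1.0], [-9.2, -1.8], [-7.1, 1.4], [-7.2, 1.0]]
1 [ 5.37799e+02  4.77390e+01  7.49330e+01 -1.39000e-01]
[[0.6, -0.9], [0.4, -0.4], [0.5, -1.7], [0.6, -1.4], [0.1, 1.4], [-0.4, 1.9], [-1.5, 0.5], [-1.5, 0.3], [-0.8, 0.2], [-0.9, -0.5], [-0.4, -0.5], [-0.2, 1.5]]
1000.0 [ 5.3857e+02  4.7935e+01  7.4776e+01 -1.3600e-01]
[[0.4, -1.0], [0.2, -0.7], [0.6, -2.1], [0.7, -1.5], [-0.2, 1.5], [-0.8, 1.9], [-1.9, 0.4], [-1.7, 0.2], [-0.3, -0.5], [-0.5, -0.5], [0.4, -0.3], [0.4, 1.1]]
[608.03673546  58.41978397 284.08500196] [608.03408167  59.09640569 283.98864044] [[ 9.99999434e-01  9.87499866e-04 -3.95479694e-04]
 [-9.87558876e-04  9.99999501e-01 -1.49043177e-04]
 [ 3.95332317e-04  1.49433652e-04  9.99999911e-01]]
[[-0.0, 0.96, 0.281, 82.682], [1.0, 0.001, -0.0, 0.696], [-0.0, 0.281, -0.96, -81.783], [0.0, 0.0, 0.0, 1.0]] 0.2645516693416994
```

```bash
python3 - <<'E'
from h import *
d=np.array([538.4,47.9,74.8,-0.137]);np.save("deck.npy",d)
cw=(cam("wrist")[0],np.load("w1cam.npy"))
def loc(xy,z): return least_squares(lambda a:proj(deck2w([a[0],a[1],z],d),cw)[0]-xy,[0,0]).x
k=loc((304,235.4),64);h=loc((274.3,169),30);kk=loc((431,204),89)
print(k,np.hypot(k[0],k[1]-65),np.arctan2(k[0],65-k[1]));print(h,np.hypot(h[0],h[1]-65),np.arctan2(h[0],65-h[1]))
print("keeper",kk,np.hypot(kk[0]+48,kk[1]+75),np.arctan2(kk[1]+75,-48-kk[0]))
print("pivot",loc((345,282),36))
E
```

```text
[39.87451697 -1.22124902] 77.29961788822055 0.5419921435876168
[ 68.90788967 -55.25060106] 138.5947485087212 0.5203568176530449
keeper [-60.2479116  -37.67525788] 39.28291884749661 1.2537229023041407
pivot [-0.59699077 63.78255039]
```

```bash
python3 - <<'E'
from h import *
d=np.load("deck.npy");Z=56
o=tool_rot(d,np.pi);zd=Rd(d[3])[:,2];xd=Rd(d[3])[:,0]
P=lambda a,dx=0:tcp(d,[78*np.sin(a)+dx,65-78*np.cos(a),Z])
robot.grip(0.36,10)
robot.movel(P(.53)+zd*45);robot.movel(P(.53),speed=100)
F0=np.array(robot.read_wrist_force());print("F",F0.round(1))
robot.grip(0.195,10);print("open",robot.read_opening())
for a in(.4,.27,.14,.05): robot.movel(P(a),speed=120)
for dx in(0,-1,-2,-3,-4,-5,-6):
    robot.movel(P(0,dx),speed=40);f=(np.array(robot.read_wrist_force())-F0)@Rd(d[3]);print(dx,f.round(1),((robot.read_tool_pos()-d[:3])@Rd(d[3])).round(1))
    if abs(f[0])>12: break
robot.grip(0.36);p=robot.read_tool_pos();robot.movel(p+zd*60)
im,c=see("wrist","w2.png");cv2.imwrite("pics/w2raw.png",im);np.save("w2cam.npy",c[1]);print(robot.read_clock())
E
```

```text
F [-0.1 -0.8  0.9]
open 0.19501267764621602
0 [ 0.3 -0.7 -1.5] [ -0.3 -12.9 134. ]
-1 [ 0.3 -1.  -1.1] [ -0.8 -12.9 134. ]
-2 [ 4.4 -0.2  1.3] [ -1.1 -13.  134. ]
-3 [ 5.6 -0.2  1.5] [ -1.3 -13.  133.9]
-4 [ 8.4 -1.   2.4] [ -1.5 -13.  133.9]
-5 [10.9 -0.2  2.7] [ -1.7 -13.  133.9]
-6 [12.9  0.2  4. ] [ -1.9 -13.  133.8]
9.8083
```

View pics/w2.png

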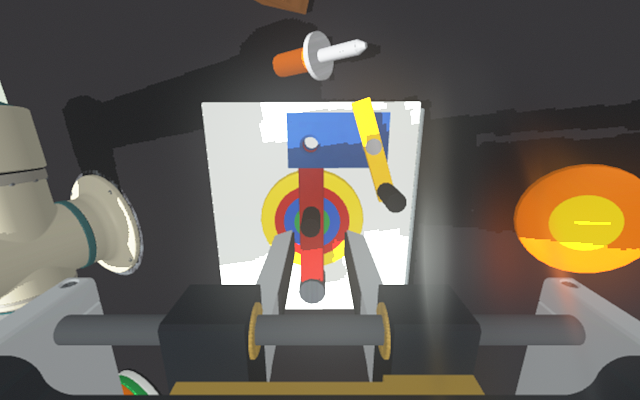

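```bash
python3 - <<'E'
from h import *
d=np.load("deck.npy");cw=(cam("wrist")[0],np.load("w2cam.npy"))
g=cv2.cvtColor(cv2.imread("pics/w2raw.png"),cv2.COLOR_BGR2GRAY)
q=cv2.cornerSubPix(g,np.array([[203,102],[424,101],[220,285]],np.float32).reshape(-1,1,2),(4,4),(-1,-1),(3,30,.01)).reshape(-1,2)
print(q,proj(deck2w([[100,-110,0],[-100,-110,0],[100,110,0],[0,-75,43]],d),cw).round(1),"hole seen ~311,143")
Rv=R.from_matrix(np.c_[[0,1,0],[1,0,0],[0,0,-1]])
for a in(0,180): print(a,robot.solve_ik([507,295,260],(R.from_euler('z',a,degrees=True)*Rv).as_rotvec()))
best=(R.from_euler('z',180,degrees=True)*Rv).as_rotvec() if robot.solve_ik([507,295,260],Rv.as_rotvec()) is None else Rv.as_rotvec()
robot.grip(0.45);robot.goto([507,295,260],best);np.save("pinrot.npy",best)
im,c=see("wrist","w3.png");np.save("w3cam.npy",c[1])
for t in("pin","holder","pin_tip"): print(t,[(np.round(x["xy"],1).tolist(),round(x["confidence"],2)) for x in robot.tip_of(t,"wrist")])
print(proj([[507,295,46],[507,295,90]],c).round(1),robot.read_tool_pos(),robot.read_clock())
E
```

```text
[[200.88393 102.32842]
 [420.32312 101.05805]
 [220.79404 284.29858]] [[200.9 101.5]
 [420.2 100.9]
 [224.  307.8]
 [309.5 144.5]] hole seen ~311,143
0 [ 4.08378947e-01  3.19391919e-01  1.54977410e+00 -4.44089210e-16
  1.27242663e+00  4.08378947e-01]
180 None
pin [([349.0, 260.7], 0.83), ([278.8, 150.1], 0.82), ([319.8, 194.2], 0.58)]
holder [([318.2, 184.7], 0.82)]
pin_tip [([393.3, 266.3], 0.94), ([295.4, 122.7], 0.83)]
[[317.5 196.6]
 [317.3 209.4]] [508.39129353 293.82955232 259.42511261] 11.3917
```

View pics/w3.png

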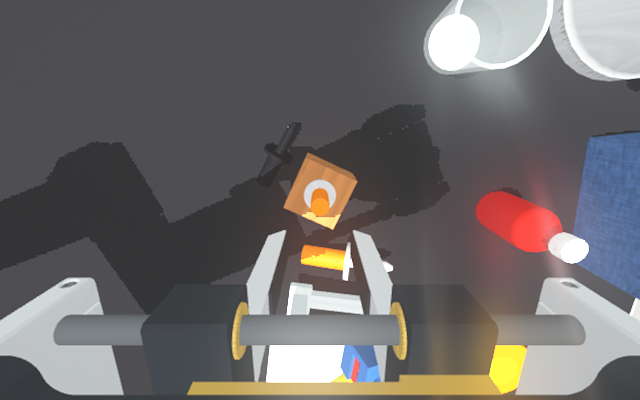

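Pin in holder: flange at (320,193), head at (320,209). The larger orange look-alike now seems to lie at (349,260), so I'll check it from above before going on.

```bash
python3 - <<'E'
from h import *
c=(cam("wrist")[0],np.load("w3cam.npy"))
print("flange",plane((319.8,194.2),c,46),"now",robot.read_tool_pos())
a,_=see("top");b,_=see("side")
l=cv2.resize(a[130:290,150:330],(450,400),interpolation=2);r=cv2.resize(b[200:380,220:340],(267,400),interpolation=2)
cv2.imwrite("pics/ts2.png",np.hstack([l,r]))
o=cv2.imread("pics/top.png");df=np.abs(a.astype(int)-o).max(2)>60
E
```

```text
flange [509.45099591 297.71202049] now [508.39129353 293.82955232 259.42511261]
```

View pics/ts2.png

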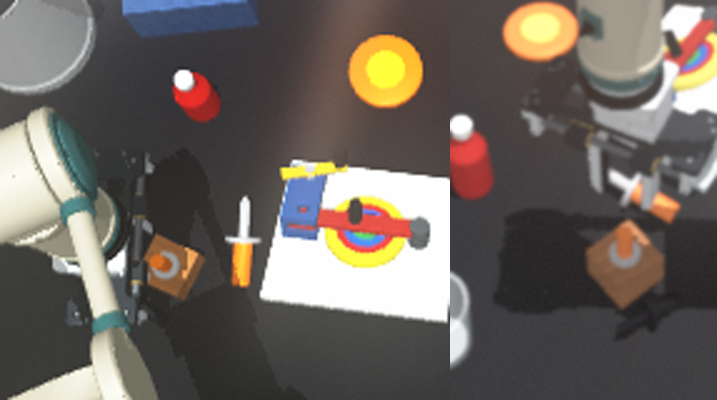

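The larger look-alike toppled by itself: it stood on its tip at the start, and I have not been near it. It now lies clear at (240,240) in the crop, and the black one has fallen over too. The clamp arm is shut in the bracket. Carrying on with the pin.

```bash
cat >> h.py <<'E'
def servo(p,rot=None,speed=100,n=3,tol=.3):
    p=np.asarray(p,float);cmd=p.copy()
    for i in range(n):
        robot.movel(cmd,rot,speed=speed) ;e=p-robot.read_tool_pos()
        if np.linalg.norm(e)<tol: break
        cmd=cmd+e;speed=40
    return -e
E
python3 - <<'E'
from h import *
print(servo([509.5,297.7,200]))
im,c=see("wrist","w4.png",(220,90,420,320),2.5)
for t in("pin","holder"): print(t,[(np.round(x["xy"],1).tolist(),round(x["confidence"],2)) for x in robot.tip_of(t,"wrist")])
P=[509.5,297.7];print(proj([P+[46],P+[50],P+[90]],c).round(1))
# flange ellipse and head by colour
h=cv2.cvtColor(im,cv2.COLOR_BGR2HSV)
m=((h[...,0]<16)&(h[...,1]>200)&(h[...,2]>150)).astype(np.uint8)
n,l,st,ce=cv2.connectedComponentsWithStats(m);print([(st[i].tolist(),ce[i].round(1).tolist()) for i in range(1,n) if st[i][4]>60])
print(robot.read_clock())
E
```

```text
[-0.17842426 -0.10317504 -0.51552194]
pin [([353.5, 292.3], 0.95), ([319.0, 213.3], 0.71), ([266.0, 165.5], 0.62)]
holder [([321.2, 200.2], 0.87)]
[[318.6 216. ]
 [318.6 217.5]
 [318.5 236.2]]
[]
12.8917
```

View pics/w4.png

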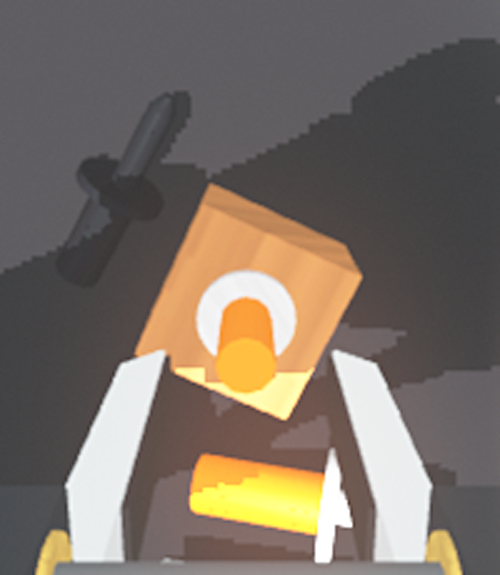

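Head top centre at (318.4,236) and flange at (318.4,217) both match the prediction for (509.5, 297.7) within 1 px. Taking the pin.

```bash
python3 - <<'E'
from h import *
d=np.load("deck.npy")
print(servo([509.5,297.7,152.5],speed=120))
robot.grip(0.0,35);print("open",robot.read_opening()*94,robot.read_tool_pos(),np.round(robot.read_wrist_force(),1))
robot.movel(robot.read_tool_pos()+[0,0,70],speed=150)
print("open",robot.read_opening()*94)
o=tool_rot(d,np.pi)
print(robot.solve_ik(tcp(d,[0,-75,43+28+75]),o))
robot.goto(tcp(d,[0,-75,43+28+60]),o)
e=servo(tcp(d,[0,-75,43+28+50]))
print(e,"open",robot.read_opening()*94)
im,c=see("wrist","w5.png",(200,40,440,320),2.1);cv2.imwrite("pics/w5raw.png",im);np.save("w5cam.npy",c[1])
print(proj(deck2w([[0,-75,43],[0,-75,43+50],[0,-75,43+50-38],[0,-75,43+94]],d),c).round(1),robot.read_clock())
for t in("seat","pin","pin_tip"): print(t,[(np.round(x["xy"],1).tolist(),round(x["confidence"],2)) for x in robot.tip_of(t,"wrist")])
E
```

```text
[0.1814527  0.09674752 0.04206787]
open 17.467994790449193 [509.60851252 297.80578516 153.1115223 ] [-1.1  0.3  3.2]
open 17.18977717740432
[0.02994386 0.60306941 1.09152624 0.07372381 1.8772079  0.17382761]
[-0.15225538 -0.34299818 -0.45663214] open 17.18162652983098
[[318.1 215. ]
 [317.8 238.1]
 [318.  219.7]
 [317.6 269.8]] 16.225
seat [([316.3, 217.9], 0.71)]
pin [([319.3, 236.2], 0.91), ([324.6, 118.9], 0.91), ([247.4, 5.8], 0.71), ([317.9, 214.9], 0.58)]
pin_tip [([371.4, 112.5], 0.76), ([319.0, 216.7], 0.17)]
```

View pics/w5.png

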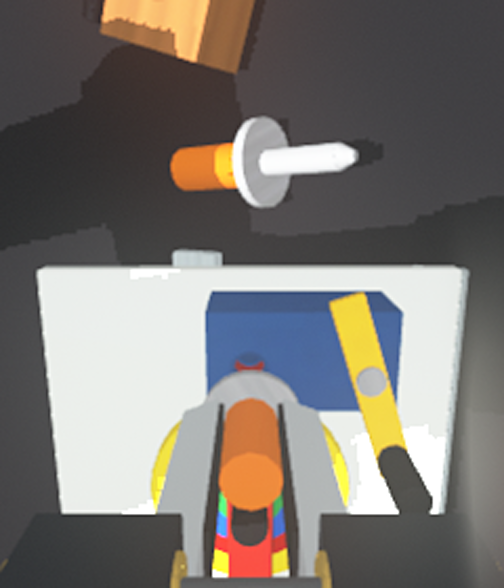

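The pin is held square over the bracket. The hole's rim shows at about (319,212), just behind the flange, where predicted. Threading it with force checks.

```bash
cat > ins.py <<'E'
from h import *
import sys
d=np.load("deck.npy");M=Rd(d[3]);G=43+28.6
F0=np.array(robot.read_wrist_force());off=np.array([0.,0.])
e=servo(tcp(d,[0,-75,G+40]),n=2);cmd=M.T@(-e)  # residual carried
bias=np.array([0.,0,0])
for h in(36,32,28,24,20,16,12,8,5,3,2,1,0,-1,-2):
    t=[off[0],-75+off[1],G+h]
    robot.movel(tcp(d,t)+M@bias,speed=60)
    p=(robot.read_tool_pos()-d[:3])@M-[0,-75,G+78]
    f=(np.array(robot.read_wrist_force())-F0)@M
    print(h,p.round(2),f.round(1))
    if f[2]>18: break
    if np.abs(f[:2]).max()>5: off+=np.clip(.08*f[:2],-1,1)   # yield to side load
    elif h>34: bias[:2]-=p[:2]-off
print(robot.read_opening()*94,robot.read_clock(),off)
E
python3 ins.py
```

```text
36 [ 0.11  0.04 35.61] [ 0.8  1.2 -0.6]
32 [-2.000e-02 -3.000e-02  3.162e+01] [0.5 0.6 0.2]
28 [-1.000e-02 -3.000e-02  2.768e+01] [ 0.4 -0.1  0.2]
24 [-2.000e-02 -5.000e-02  2.368e+01] [1.1 0.4 0.7]
20 [-3.000e-02 -1.000e-02  1.969e+01] [-0.   0.3 -0.4]
16 [ 0.   -0.   15.68] [-0.1  0.4 -0.4]
12 [-0.   -0.02 11.67] [-0.3 -0.1 -0.5]
8 [-0.01 -0.03  7.66] [-0.  -0.2 -0.1]
5 [-0.03 -0.02  4.78] [-0.   0.6 -0.2]
3 [-0.24 -0.06  3.81] [-0.4  1.3  4.5]
2 [-0.11 -0.04  3.78] [-0.1  1.1  8.6]
1 [-0.   -0.02  3.77] [ 2.2  1.7 12.2]
0 [ 0.1  -0.    3.75] [ 2.   1.1 15.7]
-1 [0.23 0.   3.71] [ 3.9  1.5 19.1]
17.566391815368714 20.375 [0. 0.]
```

```bash
python3 - <<'E'
from h import *
d=np.load("deck.npy");zd=Rd(d[3])[:,2]
robot.grip(0.30,10);robot.movel(robot.read_tool_pos()+zd*75,speed=150)
im,c=see("wrist","w6.png",(200,60,440,300),2.5);np.save("w6cam.npy",c[1]);cv2.imwrite("pics/w6raw.png",im)
for z in(0,4,8): print(z,proj(deck2w([[0,-75,43+z],[0,-75,47+z],[0,-75,87+z],[17,-75,47+z],[-17,-75,47+z]],d),c).round(1).tolist())
for t in("pin","seat","keeper_knob"): print(t,[(np.round(x["xy"],1).tolist(),round(x["confidence"],2)) for x in robot.tip_of(t,"wrist")])
print(robot.read_clock())
E
```

```text
0 [[318.5, 207.3], [318.5, 208.6], [318.3, 223.7], [300.5, 208.6], [336.5, 208.5]]
4 [[318.5, 208.6], [318.5, 209.9], [318.3, 225.5], [300.2, 209.9], [336.7, 209.9]]
8 [[318.5, 209.9], [318.5, 211.2], [318.3, 227.4], [299.9, 211.2], [337.0, 211.2]]
pin [([320.2, 208.6], 0.95), ([253.0, 15.0], 0.83), ([327.0, 117.1], 0.78)]
seat [([317.9, 207.0], 0.86)]
keeper_knob [([391.1, 264.6], 0.69), ([317.8, 259.4], 0.33)]
21.625
```

View pics/w6.png

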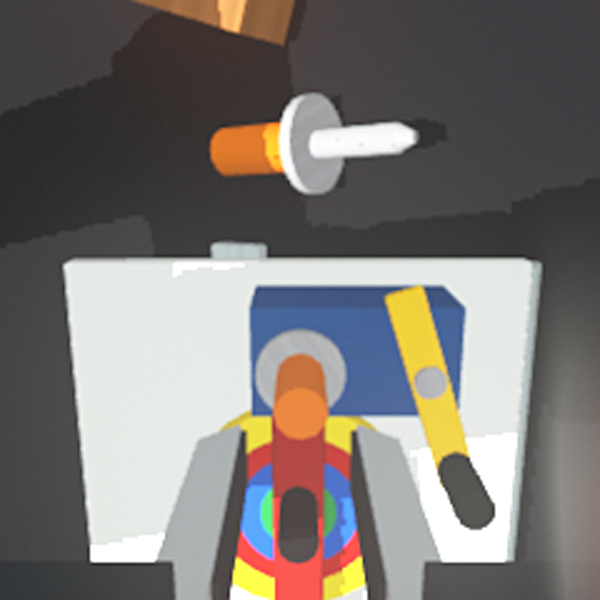

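Pin seated: flange at (320,210), head top at (320,225). The stop was clean, with no side load. The 3.8 mm height offset matches a deck slightly higher than my estimate, so I'll raise it. The keeper knob top is at (391,264), and the keeper comes next since it shuts only over a seated flange.

```bash
cat > keep.py <<'E'
from h import *
d=np.load("deck.npy");M=Rd(d[3]);d[:3]+=3.3*M[:,2];np.save("deck2.npy",d);zd=M[:,2]
c=(cam("wrist")[0],np.load("w6cam.npy"))
k=least_squares(lambda a:proj(deck2w([a[0],a[1],89],d),c)[0]-(391.1,264.6),[-55,-40]).x
a=np.arctan2(k[1]+75,-48-k[0]);print(k,"r",np.hypot(k[0]+48,k[1]+75),"a",a)
if abs(np.hypot(k[0]+48,k[1]+75)-36)>5: raise SystemExit
P=lambda a,up=0:tcp(d,[-48-36*np.cos(a),-75+36*np.sin(a),80+up])
O=lambda a:tool_rot(d,np.pi/2-max(a,0)-np.pi)
robot.goto(P(a,40),O(a));robot.grip(0.30,5)
servo(P(a,40),n=2);robot.movel(P(a),speed=100)
F0=np.array(robot.read_wrist_force())
robot.grip(0.18,5);print("open",robot.read_opening()*94,((robot.read_tool_pos()-d[:3])@M).round(1))
for b in np.append(np.arange(a-.2,0.05,-.2),[0,-.04,-.08,-.12,-.16,-.2,-.24]):
    robot.movel(P(b),O(b),speed=70)
    f=(np.array(robot.read_wrist_force())-F0)@M;p=(robot.read_tool_pos()-d[:3])@M
    print(round(b,2),f.round(1),p.round(1),"ang",round(np.arctan2(p[1]+75,-48-p[0]),3))
    if np.hypot(*f[:2])>7: break
print(robot.read_clock())
E
python3 keep.py
```

```text
[-60.02917442 -40.99620681] r 36.06880907686277 a 1.2307759715167017
open 16.8144532415683 [-59.9 -41.  158.4]
1.03 [ 0.1 -0.7  0.1] [-66.6 -44.2 157.9] ang 1.027
0.83 [0.5 0.6 0.5] [-72.3 -48.4 158. ] ang 0.831
0.63 [ 1.1  0.3 -0.5] [-77.  -53.7 158. ] ang 0.633
0.43 [ 0.5 -1.  -0.9] [-80.6 -59.9 158. ] ang 0.434
0.23 [ 1.1 -0.3 -0.4] [-83.  -66.7 158.1] ang 0.234
0.0 [0.1 0.1 0.1] [-84.  -74.9 158. ] ang 0.004
-0.04 [ 0.   0.9 -0.2] [-84.1 -76.  158.1] ang -0.029
-0.08 [-0.7  4.1  0.3] [-84.1 -76.4 158. ] ang -0.039
-0.12 [-0.3  6.2  0.3] [-84.1 -76.7 158. ] ang -0.047
-0.16 [-0.5  9.9  0. ] [-84.  -77.1 158. ] ang -0.059
26.9
```

```bash
python3 - <<'E'
from h import *
d=np.load("deck2.npy");M=Rd(d[3]);zd=M[:,2]
robot.grip(0.30,5);robot.movel(robot.read_tool_pos()+zd*70,speed=150)
o=tool_rot(d,np.pi);robot.goto(tcp(d,[60,-20,190]),o);robot.sleep(.3)
im,c=see("wrist","w7.png",(220,80,480,320),2.4)
b,_=see("side")
print(proj(deck2w([[0,-75,87],[-13,-75,55],[-84,-75,89],[0,-13,64],[0,-75,43]],d),c).round(1).tolist())
for t in("keeper_knob","pin","clamp_knob"): print(t,[(np.round(x["xy"],1).tolist(),round(x["confidence"],2)) for x in robot.tip_of(t,"wrist")])
print(robot.read_clock())
E
```

```text
[[383.9, 149.2], [389.9, 145.8], [477.5, 149.4], [375.4, 206.6], [374.9, 144.7]]
keeper_knob [([478.3, 149.0], 0.61)]
pin [([371.9, 74.5], 0.96), ([376.9, 144.8], 0.72)]
clamp_knob [([373.7, 206.2], 0.9)]
29.825
```

View pics/w7.png

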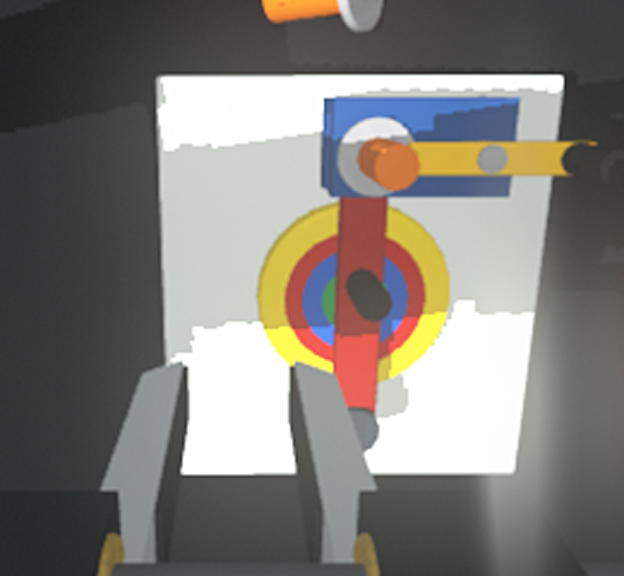

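The keeper lies straight over the flange edge: knob at (478,149) against (477.5,149.4) predicted for shut. The pin is home at (377,145), the clamp knob is at (374,206), and the gripper is clear. Handing in.

```bash
python3 -c "
from workcell import robot
print(robot.read_wrist_force());robot.job_done()"
```

```text
[0.21494502 0.67772797 0.89917917]
the job is handed in; nothing more can be done
```

I swung the clamp arm down to its stop, threaded the pin from the wooden holder through both ears and the arm, and closed the keeper over its flange. The job was handed in at about 30 s with the gripper clear of everything.

**Clamp arm:** the push force rose to about 13 N with the knob at its shut position. The arm's hole then showed lined up in the bracket.

**Pin:** it went in with under 2 N of side load until it reached its stop.

**Keeper:** it stopped at its shut angle under about 10 N. The last picture shows its knob within 1 px of the predicted shut place, the pin in the bracket and the clamp arm shut.

**Checks that disagreed:**
- **Deck height:** the fixed cameras and the wrist camera differed by about 8 mm, and the pin stopped 3.8 mm higher than my estimate. I took this as a height error in the deck estimate. The keeper knob's measured radius (36.07 mm against 36) and the keeper closing fully both support that.
- **Look-alike pins:** the larger orange one stood on its tip at the start and had toppled before the arm came near it. The black one was also lying down when I saw it from above the holder. I touched neither.

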